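Snap an open clip onto a crossbar and slide it home against the stop

TASK

Pick up the loose grey open-bottomed clip by its upright tab and press it straight down over the bare half of the stand's crossbar, the half away from the black end stop, until it snaps fully home on the bar. Then slide it along the bar until the end stop's sprung pin is pushed all the way in, press it firmly against the stop for a second (about 15 N more than the sliding took), and let go, leaving the clip upright there. Never use more than about 30 N on the clip, and leave the other things where they are.

Things in the scene. Friction and masses are not known exactly. Their poses are not given: they have to be found in the camera images.
- stand: Fixed stand: aluminium base plate 70 x 360 x 10 mm, two posts (20 mm thick in y, tops 114 mm above the bench) at y = +-155 mm, between them a round steel crossbar, 16 mm thick, along the stand's y, axis 100 mm above the bench. On its +y half sits a black end stop; the rest is bare. Origin: middle of the base's underside; z up.
- bar_mid (a point): Middle of the crossbar, on its axis; y along the bar, towards the end stop. The stop, a black block 36 (x) x 28 (y) x 37 mm (18 mm below to 19 mm above the bar's axis), does not yield. Its face towards -y is 55 to 115 mm from here, different each time and not measured: look, or find it by touch.
- pin (a joint): How far the stop's sprung pin (7 mm thick, sticking 8 mm out of the stop's -y face, 13.5 mm above the bar's axis) is pushed in, m: 0 free, 0.008 all the way in, with the clip's end on the stop's face. Its spring gives only 1.2 N at the end.
- clip: Loose grey plastic clip, 0.12 kg, 76 mm high, standing open side down on two flared lips. Origin: middle of its underside; z up, y along its channel (goes along the bar; both ends alike). It is 46 mm long in y. Mouth 30 mm wide, narrowing to a 12 mm throat between sprung lips 12.5 mm up; roof over the bar at 26 mm; crown 36 mm wide, 26 to 36 mm up.
- clip_seat (a point): Centre of the clip's seat, 18 mm above its underside: on the bar's axis when fully home, roof on the bar. Pressing it over the bar takes about 7 to 16 N, easing as it snaps in; on the bar it drags with about 3 to 10 N and stays where it is left.
- clip_tab (a point): Middle of the clip's grip tab, 56 mm above its underside. The tab is upright, 36 to 76 mm up, 14 mm thick in x, 34 mm long in y.
- film_roll: Bystander: cream roll 56 mm across, 50 mm high; origin under its centre.
- petri_dish: Bystander: clear dish 61 mm across, 14 mm high; origin under its centre.
- jar_red: Bystander: white jar with red cap, 50 mm across, 72 mm high; origin under its centre.
- dropper_a: Bystander: small brown bottle with black cap, 53 mm across, 98 mm high; origin under its centre.
- bottle_green: Bystander: green bottle with white cap, 54 mm across, 142 mm high; origin under its centre.
There are look-alikes about, which are no part of the job. Leave any yellow look-alike of the clip alone.

How it is judged:
By the outcome, as a careful person would: the job done as asked, in the order asked, and still so for the second after the job is handed in, with the robot touching nothing.
It also fails if it takes over 62 s, if anything falls off the work surface, if the arm or the gripper's body presses on something with over 40 N, if the wrist force passes 120 N, or if a joint passes its speed limit or range.

ROBOT

A 6-joint arm with a two-finger parallel gripper is mounted at the origin on the work surface; the furniture and walls round the work are solid. World frame = base frame: x ahead of the robot, y to its left, z up, the work surface at z = 0. Lengths are in m, angles in rad, forces in N, time in s.
With the tool pointing down it reaches from about 0.275 to 1 m from the base axis. Payload 8.4 kg.
Tool frame: the origin (TCP) lies on the centre line of the jaws, within the pads' length; the fingertips stand 17 mm ahead of it and the grasp point (between the pads) lies 2 mm behind it (bot.tcp_to_tips is the z of the fingertips in the tool frame, in m); z points along the fingers, y is the line along which they close (so a half turn about z gives the same grasp; the last joint's range is limited). The gripper opens to 85 mm and grips with 20 to 120 N. Pads are 22 mm wide; open, the fingers measure 114 mm over their backs; the gripper's body (76 mm by 85 mm) begins 54 mm behind the grasp point. The pads swing forward as they close: fully open they stand 13 mm farther back than shut.
Start: joints at [1.273, 0.353, 1.633, -0, 1.155, -0.002], TCP at [0.182, 0.598, 0.248] pointing down, gripper open.
Joint ranges: [-2.63, 2.63], [-0.92, 2.1], [0.06, 2.66], [-1.3, 4.44], [0, 2.69], [-3.02, 3.02]. Speed limits (rad/s): [2.22, 2.22, 2.79, 3.14, 3.14, 3.14].

INTERFACE

Orientations are given as a unit quaternion [x, y, z, w].
In Python, from workcell import bot, hand, kinematics, get_obs, vision, hand_in gives the robot as it stands. The module is installed in compiled form; this text tells all that it offers. Calls block until the motion is done:
- bot.reach(position, orientation): joint-space move of the TCP to a pose.
- bot.servo_line(position, ori=None, velocity=0.15): straight line of the TCP; ori=None keeps the orientation; velocity is the mean speed in m/s.
- bot.goto_joints(angles): joint-space move.
- hand.move_gripper(opening, strength=None): finger opening in m; strength is the grip in N (None keeps the last); returns when the fingers have stopped.
- bot.dwell(seconds).
- kinematics.solve_ik(position, orientation): joint angles nearest the present ones, or None.
- get_obs(): the state.
- vision.read_camera(name): name is "scene" or "top"; returns a dict with "frame" (480x640x3 uint8, red, green, blue), "intrinsics" (3x3 intrinsics, pixels), "view" (4x4, takes a point from world to camera coordinates). Camera axes: x right, y down, z forward; pixel columns grow to the right and rows downward; lengths in m; the calibration is good to about 2 mm. A picture is of the moment at which its call begins. There is no depth.
A pose or a line that the arm cannot do raises bot.IKError and nothing moves.
- hand_in(): hands the job in; it is judged then, once.
The state is a dict: "time_s": time; "joint_pos": joint angles; "joint_vel": joint speeds; "joint_efforts": joint torques, N m; "position": TCP position; "orientation": TCP orientation; "wrist_force": force on the tool from outside, world axes, zero at the start; "ft_torque": the same for the moment, N m; "gripper_width": finger opening in m; "grip_force": force on a finger pad.
Only numpy, scipy, OpenCV 4.12 (cv2) and the standard library are available. Lean on these libraries where they do the work, as an engineer would, in place of code of your own. Each camera call takes 0.05 s, during which the arm holds its last target. There are 200 camera calls.

## Working session

There is one attempt and no reset: what is moved stays moved. The work goes in short steps, each a Python script; the robot and the scene stay as the last script left them, time stands still between calls to the robot, and variables do not carry over. Pictures are saved under pics/ and viewed, at most 10 in all, crops included, and the job is handed in when it is done.

```bash
mkdir -p pics; python3 - <<'E'
from workcell import *
import cv2
for n in ("scene","top"):
    d=vision.read_camera(n); cv2.imwrite(f"pics/{n}0.png",d["frame"][:,:,::-1])
    print(n,d["intrinsics"].tolist(),d["view"].round(4).tolist())
o=get_obs(); print({k:o[k] for k in("time_s","position","orientation","wrist_force","gripper_width")},bot.tcp_to_tips)
E
```

```text
scene [[504.8912234756977, 0.0, 314.6158506626053], [0.0, 504.8912234756977, 242.57255943135974], [0.0, 0.0, 1.0]] [[0.6231, -0.7821, 0.0104, -0.3041], [-0.4537, -0.3722, -0.8097, 0.3125], [0.6371, 0.4998, -0.5867, 0.9005], [0.0, 0.0, 0.0, 1.0]]
top [[487.9772617469059, 0.0, 324.52340715660665], [0.0, 487.9772617469059, 238.42413298407263], [0.0, 0.0, 1.0]] [[0.0079, -0.9999, -0.0145, 0.0102], [-0.9971, -0.0067, -0.0762, 0.5156], [0.0761, 0.015, -0.997, 1.2648], [0.0, 0.0, 0.0, 1.0]]
{'time_s': 0.1, 'position': array([0.18207655, 0.59748391, 0.24765938]), 'orientation': array([ 1.47344645e-01,  9.89085025e-01, -6.01252704e-04, -8.16049465e-05]), 'wrist_force': array([ 0.25116112, -0.60568708,  0.49359641]), 'gripper_width': 0.08558984088572641} 0.017
```

View pics/scene0.png

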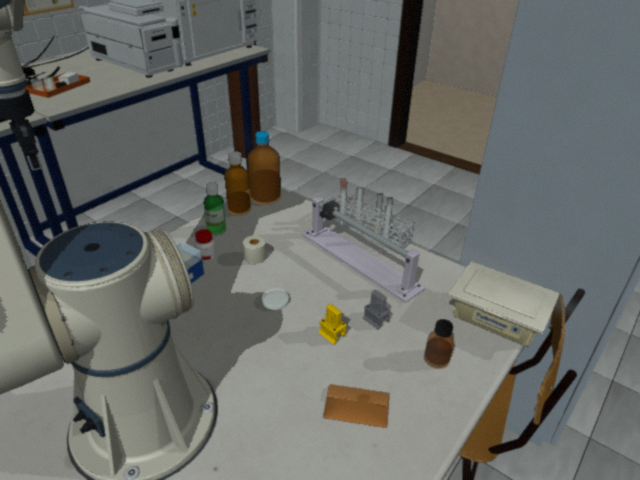

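View pics/top0.png

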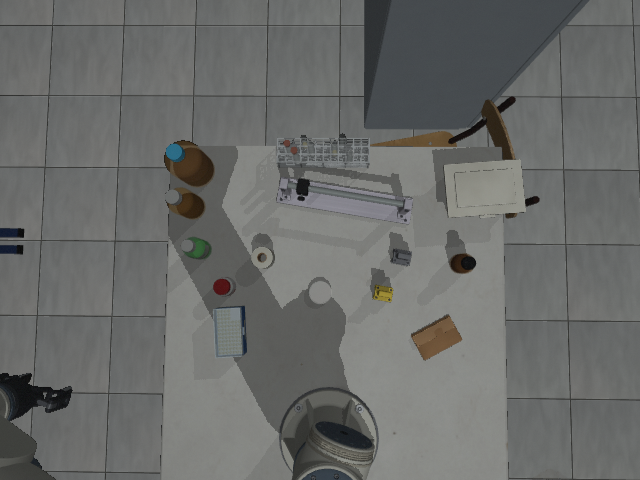

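The clip is at about (376,308) in the scene view and (400,257) in the top view. The stand's bar runs from about (290,185) to (405,207) in the top view, with the stop at about (303,186). I'll enlarge these.

```bash
python3 - <<'E'
import cv2
a=cv2.imread("pics/top0.png"); b=cv2.imread("pics/scene0.png")
cv2.imwrite("pics/topc.png",cv2.resize(a[165:280,268:428],None,fx=5,fy=5,interpolation=cv2.INTER_CUBIC))
cv2.imwrite("pics/scenec.png",cv2.resize(b[185:335,295:435],None,fx=4,fy=4,interpolation=cv2.INTER_CUBIC))
E
```

```text
(no output)
```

View pics/topc.png

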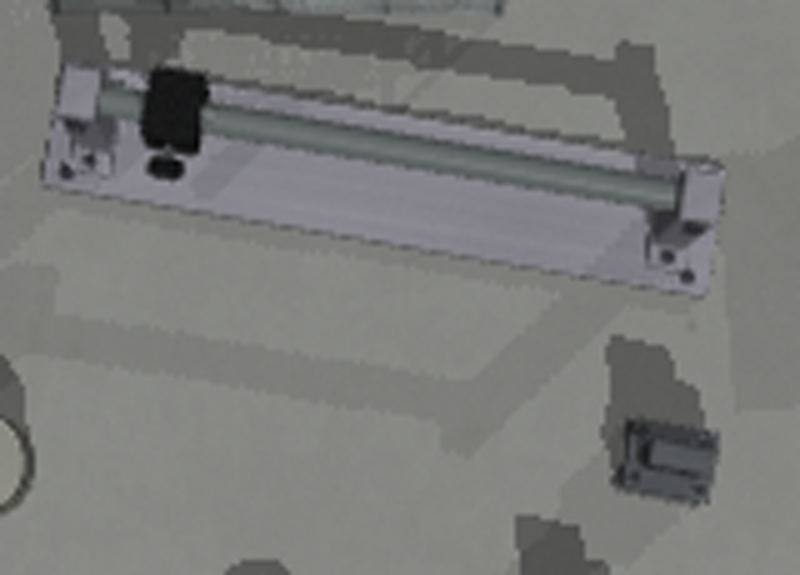

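View pics/scenec.png

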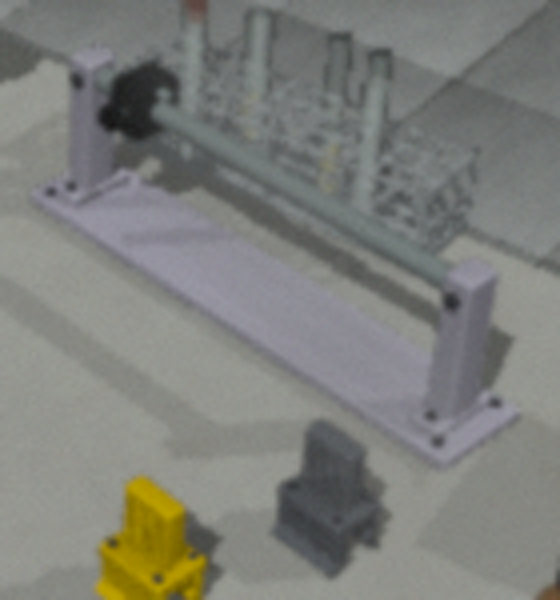

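The top crop shows the post tops at about (80,94) and (703,195), the bar between them, and the stop's −y face at about x=205. The clip's tab is at about (683,458). The scene crop shows the clip's tab top at about (337,438). I need one closer look at the clip and stop.

```bash
python3 - <<'E'
import cv2,numpy as np
a=cv2.imread("pics/top0.png"); b=cv2.imread("pics/scene0.png")
f=lambda i,r,c:cv2.convertScaleAbs(cv2.resize(i[r:r+30,c:c+40],None,fx=10,fy=10,interpolation=cv2.INTER_CUBIC),alpha=1.7)
# clip top | clip scene / stop top | stop scene
m=np.vstack([np.hstack([f(a,240,382),f(b,285,356)]),np.hstack([f(a,173,283),f(b,195,310)])])
cv2.imwrite("pics/m.png",m)
E
```

```text
(no output)
```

View pics/m.png

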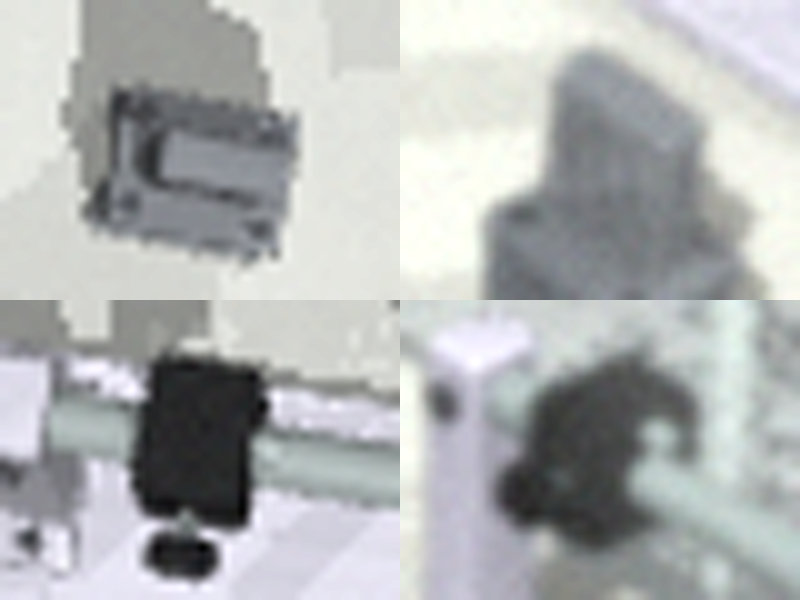

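The mosaic's top-view panel shows the tab top's corners at (162,130), (297,150), (290,197) and (158,180). Its scene panel shows the corners at about (160,65), (195,48), (306,125) and (270,143). The stop's −y top edge runs from (268,70) to (250,225). I'll fit the poses to these.

```bash
cat > fit.py <<'E'
from workcell import *
import numpy as np
from scipy.optimize import least_squares
C={n:vision.read_camera(n) for n in("scene","top")}
def proj(n,P):
    q=P@C[n]["view"][:3,:3].T+C[n]["view"][:3,3]; q=q@C[n]["intrinsics"].T; return q[:,:2]/q[:,2:]
def px(c,s,off): return (np.array(c,float)+.5)/s-.5+np.array(off)
def W(p,L):
    c,s=np.cos(p[3]),np.sin(p[3]); return np.array(L,float)@np.array([[c,s,0],[-s,c,0],[0,0,1]])+p[:3]
def fit(obs,p0):
    f=lambda p:np.concatenate([(proj(n,W(p,L))-u).ravel() for n,L,u in obs])
    r=least_squares(f,p0,loss="soft_l1",x_scale=[.01,.01,.01,.1]); print(r.x.round(4)); print(*[(proj(n,W(r.x,L))-u).round(1).tolist() for n,L,u in obs],sep="\n"); return r.x
E
python3 - <<'E'
from fit import *
S=.001
h,b=.035,.18
# stand: base corners (z .01) and post-top centres (z .114)
top=px([[65,65],[43,187],[708,296],[722,165],[80,94],[703,195]],5,(268,165))
sc=px([[35,190],[440,463],[518,412],[92,57],[472,271]],4,(295,185))
Lt=[[h,b,.01],[-h,b,.01],[-h,-b,.01],[h,-b,.01],[0,.155,.114],[0,-.155,.114]]
Ls=[[-h,b,.01],[-h,-b,.01],[h,-b,.01],[0,.155,.114],[0,-.155,.114]]
p=fit([("top",Lt,top),("scene",Ls,sc)],[.6,-.05,0,-.1])
t=px([[162,130],[297,150],[290,197],[158,180]],10,(382,240))
s=px([[160,65],[270,143],[306,125],[195,48]],10,(356,285))
a,l=.007,.017
q=fit([("top",[[a,l,.076],[a,-l,.076],[-a,-l,.076],[-a,l,.076]],t),("scene",[[-a,l,.076],[-a,-l,.076],[a,-l,.076],[a,l,.076]],s)],[.5,-.15,0,-.1])
# stop face
for d in (.055,.065,.075,.085,.095,.105): print(d,((proj("top",W(p,[[.018,d,.119],[-.018,d,.119]]))-[283,173]+.5)*10-.5).round().tolist())
E
```

```text
[ 0.6194 -0.0377 -0.0018 -0.159 ]
[[-0.4, -1.1], [-0.5, -0.1], [-0.2, 0.2], [1.0, 0.6], [-0.3, -0.0], [-0.4, 0.2]]
[[-2.0, 0.6], [1.2, 0.2], [0.8, -0.5], [0.2, -0.3], [-0.1, 0.5]]
[ 4.685e-01 -1.869e-01 -3.000e-04 -1.642e-01]
[[0.2, -0.5], [0.1, -0.2], [-0.1, 0.6], [-0.3, 0.0]]
[[-1.0, 0.4], [0.0, 0.8], [0.9, -0.4], [-0.0, -0.8]]
0.055 [[419.0, 99.0], [395.0, 242.0]]
0.065 [[379.0, 92.0], [354.0, 235.0]]
0.075 [[339.0, 85.0], [314.0, 229.0]]
0.085 [[299.0, 79.0], [274.0, 222.0]]
0.095 [[259.0, 72.0], [234.0, 215.0]]
0.105 [[218.0, 66.0], [194.0, 209.0]]
```

```bash
cat > h.py <<'E'
from workcell import *
import numpy as np
from scipy.spatial.transform import Rotation as R
YAW=-.160
BX=np.array([np.cos(YAW),np.sin(YAW),0]); BY=np.array([-np.sin(YAW),np.cos(YAW),0]); Z=np.array([0,0,1.])
BAR=np.array([.6194,-.0377,.100]); CLIP=np.array([.4685,-.1869,0])
def down(yaw): # tool z down, tool y along +-(cos yaw, sin yaw)
    f=(yaw+np.pi/2)/2; return np.array([np.cos(f),np.sin(f),0,0])
def F(f0=0):
    f=np.mean([(bot.dwell(.01),get_obs()["wrist_force"])[1] for _ in range(3)],0)-f0
    return np.array([f@BX,f@BY,f[2]])
E
python3 - <<'E'
from h import *
bot.servo_line(get_obs()["position"]+[0,0,.06])
best=None
for yaw in (YAW-.004,YAW-.004+np.pi):
    q=kinematics.solve_ik(CLIP+[0,0,.2],down(yaw)); print(yaw,None if q is None else np.round(q,2))
    if q is not None and (best is None or abs(q[5])<abs(best[1][5])): best=(yaw,q)
o=down(best[0]); np.save("o.npy",o)
bot.reach(CLIP+[0,0,.2],o); hand.move_gripper(.05)
bot.servo_line(CLIP+[0,0,.060],velocity=.1)
f0=get_obs()["wrist_force"]
print(get_obs()["time_s"],f0)
hand.move_gripper(.0,strength=30)
g=get_obs();print(g["gripper_width"],g["grip_force"],g["wrist_force"],g["position"])
bot.servo_line(CLIP+[0,0,.20],velocity=.1)
g=get_obs();print(g["gripper_width"],g["grip_force"],g["wrist_force"],g["position"],g["time_s"])
import cv2
C=[cv2.resize(vision.read_camera(n)["frame"][r:r+200,c:c+200,::-1],(400,400)) for n,r,c in(("scene",140,280),("top",120,290))]
cv2.imwrite("pics/g1.png",np.hstack(C))
E
```

```text
-0.164 [-0.38  0.22  1.94 -0.    0.98 -0.22]
2.977592653589793 [-0.38  0.22  1.94 -0.    0.98  2.92]
5.7 [ 1.26970748 -0.44166371 -0.95208819]
0.013567180914005007 34.77724313735962 [-0.29507426 -0.02462718  3.53134913] [ 0.46869435 -0.18700464  0.06032048]
0.013761049365619987 34.017237424850464 [-0.70981351 -0.16972994 -1.66353005] [ 0.46816092 -0.18674522  0.19938604] 7.6583
```

View pics/g1.png

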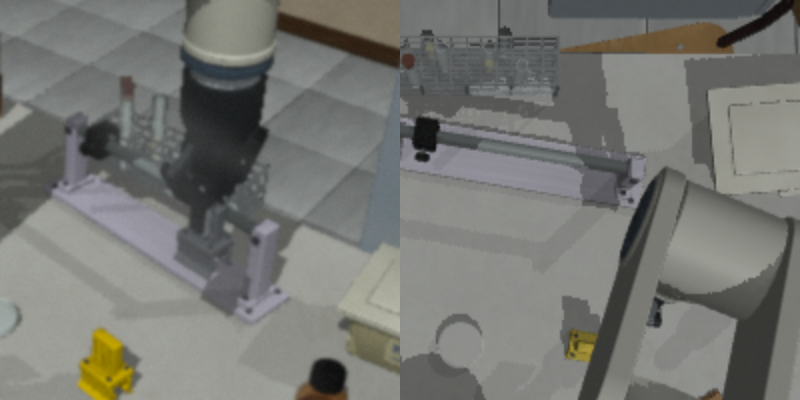

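The clip is held upright about 14 cm up, at around (205,240) in the scene panel. Next I'll press it on.

```bash
python3 - <<'E'
from h import *
P=BAR-.07*BY
bot.servo_line([P[0],P[1],.2],ori=down(YAW),velocity=.12)
bot.servo_line([P[0],P[1],.172],velocity=.08)
bot.dwell(.2); f0=get_obs()["wrist_force"]; np.save("f0.npy",f0)
off=0; z=.172; peak=0; log=[]
while z>.137:
    z-=.0005 if z<.158 else .001
    bot.servo_line(np.r_[(P+off*BX)[:2],z],velocity=.03)
    f=F(f0); a=get_obs()["position"]
    log.append((round(z*1e3,1),round(a[2]*1e3,1),*f.round(1),round(off*1e3,1)))
    off+=np.clip(f[0]*.00005,-.0003,.0003)
    if f[2]>25 or (z<.1455 and f[2]>18): break
for l in log: print(*l)
g=get_obs();print(g["time_s"],g["grip_force"],g["ft_torque"]); np.save("st.npy",[off,z])
E
```

```text
171.0 171.1 -2.2 0.8 -1.5 0.0
170.0 170.0 -1.4 0.4 -1.5 -0.1
169.0 168.9 -1.2 0.5 -1.9 -0.2
168.0 168.0 -1.4 0.5 -1.6 -0.2
167.0 166.9 -1.6 0.8 -1.0 -0.3
166.0 166.0 -1.5 0.3 -1.5 -0.4
165.0 164.9 -1.5 0.3 -2.0 -0.5
164.0 163.9 -1.4 0.5 -1.9 -0.5
163.0 162.9 -1.1 0.4 -1.6 -0.6
162.0 161.9 -1.3 0.0 -0.8 -0.7
161.0 160.9 -2.1 0.7 -1.1 -0.7
160.0 159.9 -1.9 0.5 -1.2 -0.8
159.0 158.9 -1.5 0.7 -1.4 -0.9
158.0 158.0 -1.0 0.8 -1.2 -1.0
157.5 157.5 -1.7 0.9 -1.3 -1.1
157.0 157.0 -1.2 0.6 -1.0 -1.1
156.5 156.6 -0.5 0.6 -0.5 -1.2
156.0 156.3 -0.0 0.5 1.1 -1.2
155.5 155.9 0.2 0.4 3.7 -1.2
155.0 155.5 1.2 0.6 5.5 -1.2
154.5 155.0 1.3 0.3 4.0 -1.2
154.0 154.6 1.8 0.3 5.6 -1.1
153.5 154.1 1.9 0.7 5.3 -1.0
153.0 153.7 1.5 0.5 6.1 -0.9
152.5 153.3 1.2 0.7 7.7 -0.8
152.0 153.0 0.6 0.8 8.7 -0.8
151.5 152.7 0.7 0.8 10.5 -0.7
151.0 152.2 0.0 0.7 11.0 -0.7
150.5 151.8 0.1 0.5 11.6 -0.7
150.0 151.4 -0.3 0.3 11.9 -0.7
149.5 150.9 0.0 0.5 11.9 -0.7
149.0 150.3 -0.1 0.8 11.4 -0.7
148.5 149.7 0.3 0.0 10.4 -0.7
148.0 149.1 0.4 0.5 10.8 -0.7
147.5 148.5 0.9 0.2 9.4 -0.7
147.0 147.9 1.5 0.2 8.8 -0.6
146.5 147.2 1.2 0.7 7.8 -0.6
146.0 146.5 1.4 0.5 5.5 -0.5
145.5 145.7 1.7 0.7 5.2 -0.4
145.0 145.0 3.1 0.4 2.9 -0.3
144.5 144.3 3.4 0.4 0.9 -0.2
144.0 143.7 3.9 0.7 -0.5 -0.0
143.5 143.1 3.5 0.6 -2.1 0.2
143.0 142.7 3.1 0.6 -2.7 0.3
142.5 142.4 2.0 0.6 -1.6 0.5
142.0 142.3 -1.7 0.3 6.0 0.6
141.5 142.3 -2.9 0.4 9.5 0.5
141.0 142.3 -4.5 0.9 13.8 0.4
140.5 142.2 -5.3 0.7 16.4 0.2
140.0 142.2 -5.2 0.6 20.4 -0.1
23.7 37.32706904411316 [0.07446453 0.70572864 0.01952429]
```

Snapped home: the roof met the bar at z≈142 mm, as expected. Now I'll slide it, with force monitoring.

```bash
python3 - <<'E'
from h import *
f0=np.load("f0.npy"); off,_=np.load("st.npy"); off=.0003; z=.1421
def go(y,v):
    global off,z
    bot.servo_line(np.r_[(BAR+y*BY+off*BX)[:2],z],velocity=v)
    f=F(f0); a=get_obs()["position"]-BAR
    print(round(y*1e3,1),round(a@BY*1e3,1),round(a@BX*1e3,1),round(a[2]*1e3,1),f.round(1),round(off*1e3,2))
    off+=np.clip(f[0]*.0001,-.0006,.0006); z+=np.clip(f[2]*.00005,-.0002,.0002)
    return f
y=-.07; go(y,.03); drag=[]; hit=False
while y<.056 and not hit:
    y+=.004 if y<-.06 else .010; f=go(y,.05); drag.append(-f[1]); hit=-f[1]>14
d=np.median(drag[2:]); print("drag",d)
while y<.085 and not hit:
    y+=.001; f=go(y,.03)
    hit=-f[1]>d+5
np.save("st.npy",[off,z,y,d]); print(get_obs()["time_s"])
E
```

```text
-70.0 -70.0 0.3 42.4 [-1.   1.   6.1] 0.3
-66.0 -66.8 0.3 42.3 [-0.1 -4.7  3.5] 0.2
-62.0 -62.9 0.3 42.4 [ 0.2 -5.3  2.6] 0.19
-58.0 -58.9 0.3 42.4 [ 1.3 -5.1  1.8] 0.21
-48.0 -48.6 0.4 42.4 [ 1.1 -3.7  1. ] 0.35
-38.0 -38.5 0.4 42.4 [ 1.3 -3.6  1. ] 0.46
-28.0 -28.4 0.4 42.4 [ 1.2 -3.5 -0.4] 0.59
-18.0 -18.2 0.4 42.4 [ 0.6 -3.  -1.4] 0.71
-8.0 -8.1 0.5 42.4 [ 1.  -2.5 -1.1] 0.76
2.0 2.0 0.5 42.4 [-0.5 -2.4 -1. ] 0.86
12.0 12.1 0.5 42.4 [-0.6 -2.1 -1.9] 0.81
22.0 22.1 0.6 42.4 [-0.3 -2.2 -1. ] 0.75
32.0 32.1 0.6 42.4 [-0.  -2.4 -1.7] 0.72
42.0 42.0 0.7 42.4 [-1.1 -2.3 -0.8] 0.72
52.0 52.0 0.7 42.4 [-0.7 -2.6 -0.1] 0.61
62.0 62.0 0.6 42.4 [-0.2 -2.7  0.5] 0.54
drag 2.5975326132022003
63.0 62.5 0.6 42.4 [ 0.3 -5.4 -0.4] 0.52
64.0 63.3 0.6 42.4 [-0.2 -6.7  1.1] 0.54
65.0 64.2 0.6 42.4 [-0.3 -6.7 -0. ] 0.52
66.0 65.2 0.6 42.4 [ 0.1 -7.3  0. ] 0.49
67.0 66.1 0.6 42.4 [-0.2 -7.   0.1] 0.5
68.0 67.1 0.6 42.4 [ 0.  -7.7 -0.3] 0.48
30.95
```

```bash
python3 - <<'E'
from h import *
f0=np.load("f0.npy"); off,z,y,d=np.load("st.npy")
def go(y):
    bot.servo_line(np.r_[(BAR+y*BY+off*BX)[:2],z],velocity=.03)
    f=F(f0); a=get_obs()["position"]-BAR
    print(round(y*1e3,2),round(a@BY*1e3,2),f.round(1)); return f
while y<.085:
    f=go(y); 
    if -f[1]>22.3: break
    y+=.001 if -f[1]<10 else .0004
t=get_obs()["time_s"]
while get_obs()["time_s"]<t+1.5:
    f=F(f0)
    if -f[1]<22: y+=.0002; f=go(y)
    elif -f[1]>25: y-=.0002; f=go(y)
    else: bot.dwell(.1); print(f.round(1),end=" ")
g=get_obs();print(g["time_s"],g["grip_force"],g["gripper_width"],g["position"]-BAR)
np.save("st.npy",[off,z,y,d])
E
```

```text
68.0 67.12 [ 0.2 -7.5 -0.1]
69.0 68.07 [-0.  -7.5  0.6]
70.0 69.03 [-0.1 -8.1  0.4]
71.0 69.99 [ 0.4 -7.7  0.6]
72.0 70.32 [  0.8 -11.7   1.1]
72.4 70.4 [  0.  -12.6   1.1]
72.8 70.49 [  0.6 -14.7   1.7]
73.2 70.53 [  0.6 -16.    1.4]
73.6 70.61 [  0.3 -17.4   2.3]
74.0 70.77 [  0.3 -19.2   2.1]
74.4 70.93 [ -0.2 -19.9   2.8]
74.8 71.2 [  0.3 -21.2   4.2]
75.2 71.37 [  0.2 -22.5   4.2]
75.4 71.44 [  0.1 -22.6   5.6]
[  0.5 -22.6   4.6] 75.6 71.71 [ -0.3 -21.5   4.6]
[ -0.7 -22.2   5.1] [ -0.2 -22.6   4.3] [ -0.1 -22.4   4.9] 75.8 71.97 [  0.1 -22.9   4.6]
76.0 72.03 [ -0.2 -23.1   5.3]
36.225 35.08658051490784 0.01333215896328802 [0.01211975 0.0710034  0.04276374]
```

```bash
python3 - <<'E'
from h import *
import cv2
f0=np.load("f0.npy"); off,z,y,d=np.load("st.npy")
for i in range(8):
    y-=.0004; bot.servo_line(np.r_[(BAR+y*BY+off*BX)[:2],z],velocity=.03); f=F(f0)
    if -f[1]<7: break
print(i,f.round(1))
hand.move_gripper(.04); g=get_obs(); print(g["gripper_width"],F(f0).round(1))
p=g["position"]; bot.servo_line(p+[0,0,.13],velocity=.1); print(F(f0).round(1))
bot.servo_line(p+[-.2,-.1,.16],velocity=.2); print(get_obs()["time_s"])
A=[vision.read_camera(n)["frame"] for n in("scene","top")]
C=[cv2.resize(A[i][r:r+60,c:c+80,::-1],(400,300),interpolation=cv2.INTER_CUBIC) for i,r,c in((0,180,300),(1,160,275))]
cv2.imwrite("pics/e.png",np.vstack([np.hstack(C),np.hstack([cv2.resize(a[:,:,::-1],(400,300)) for a in A])]))
E
```

```text
7 [-0.2 -7.5  2.4]
0.03994234632003281 [-1.6  0.6 -0.7]
[-1.5  0.3  0.4]
41.575
```

View pics/e.png

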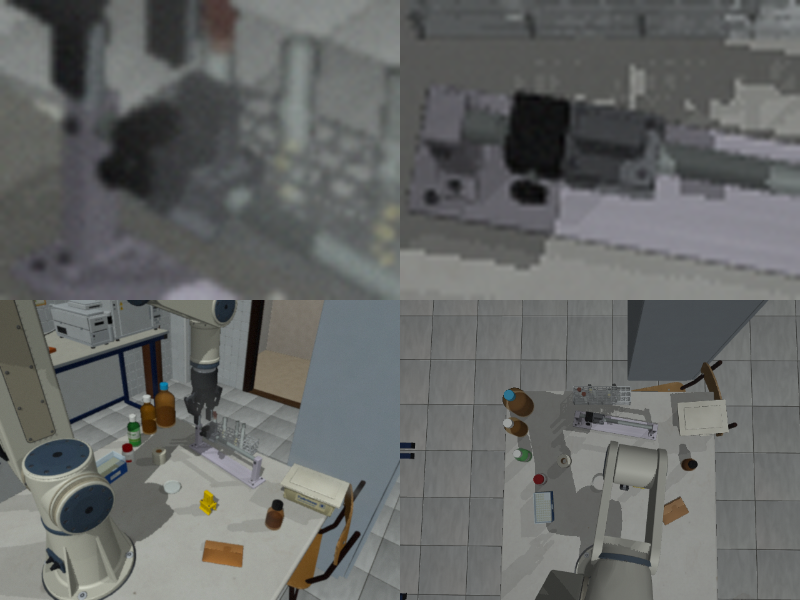

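The top crop shows the clip upright on the bar and flush against the stop's face, at about (570,130). The gripper is clear and the bystanders haven't moved.

```bash
python3 -c "
from workcell import *
print(hand_in())"
```

```text
the job is handed in; nothing more can be done
None
```

The clip is snapped fully home on the bar, slid against the end stop, and pressed at about 22–23 N for 1.5 s (sliding took about 7.5 N); I released it upright and handed the job in at about 42 s.

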